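# Close up the filter head and hold its cover on the seal

### The arm

A 7-joint arm with a two-finger parallel gripper is mounted at the origin on a cart in front of the work surface, level with it; the furniture and walls round the work are solid. World frame = base frame: x ahead of the robot, y to its left, z up, the work surface at z = 0. Lengths are in m, angles in rad, forces in N, time in s.
With the tool pointing down it reaches from about 0.425 to 0.875 m from the base axis. Payload 4.7 kg.
Tool frame: the origin (TCP) lies between the finger pads; the fingertips stand 14 mm ahead of it and the grasp point (between the pads) lies 5 mm behind it; z points along the fingers, y is the line along which they close (so a half turn about z gives the same grasp; the last joint's range is limited). The gripper opens to 87 mm and grips with 3 to 60 N. Pads are 19 mm wide; open, the fingers measure 117 mm over their backs; the gripper's body (75 mm by 190 mm) begins 51 mm behind the grasp point.
Start: joints at [-1.107, 0.321, -0.07, 1.45, 0.023, 1.371, -0.057], TCP at [0.283, 0.585, 0.237] pointing down, gripper open.
Joint ranges: [-2.86, 2.86], [-0.3, 2.09], [-1.38, 1.24], [0.06, 2.45], [-1.56, 4.7], [0.09, 2.05], [-2.69, 2.69]. Speed limits (rad/s): [2.57, 2.57, 3.14, 3.14, 3.14, 3.14, 3.14].

### API

Orientations are given as a rotation vector (axis times angle).
In Python, from bench import ctrl gives the robot as it stands.
- The arm moves only by the shell command python3 -m inch 'ROWS' [OPENING] [FORCE]. ROWS is JSON, a list of rows, each a list of 6 numbers: the shift along the world's x, y, z in mm, then the turn, a rotation vector about the world's x, y, z in degrees. In form: [[tx, ty, tz, rx, ry, rz], ...]. A call has 1 to 20 rows; each row is the pose to reach, as a shift and turn from the pose commanded when the call began; what a row does not reach only later rows make up. A row lasts 1/8 s, in which the tool goes at most 62.5 mm and 10.7 degrees, less where a joint would pass 70% of its speed; a pose out of reach is approached as far as the arm can. A call with a gripper value outside its range is refused whole. OPENING is the finger opening in mm, from 0 to 87, set as the call begins (- or left out, the last holds). The fingers move at their own pace and stop on an object; FORCE is the grip in N (left out, the last holds). Time passes only in rows, so rows that repeat a pose let the fingers close. It gives the time, the measured TCP pose, the force, the opening and the grip force at its end, in the units of the state.
- ctrl.get_state(): the state, without advancing time (a new reading comes with each control period).
- ctrl.get_image(name): name is "scene" or "top"; returns (picture, depth): 384x512x3 uint8, red, green, blue; 384x512 float32, m along the optical axis (not along the pixel's ray), 0 where there is no reading.
- ctrl.camera_params(name): a dict with "mtx" (3x3 intrinsics, pixels), "T" (4x4, takes a point from camera to world coordinates). Camera axes: x right, y down, z forward; pixel columns grow to the right and rows downward; lengths in m; the calibration is good to about 2 mm. A picture is of the moment at which its call begins. camera_params takes no time and is no camera call.
- ctrl.close_job(): hands the job in; it is judged then, once.
The state is a dict: "time": time; "joint_positions": joint angles; "qd": joint speeds; "joint_torque": joint torques, N m; "position": TCP position; "tool_rot": TCP orientation; "ft_force": force on the tool from outside, world axes, zero at the start; "torque": the same for the moment, N m; "grip_width": opening from 0.0 (shut) to 1.0 (fully open); "grip_force": force on a finger pad.
Only numpy, scipy, OpenCV 4.12 (cv2) and the standard library are available. Lean on these libraries where they do the work, as an engineer would, in place of code of your own. Each camera call takes 0.05 s, during which the arm holds its last target. There are 200 camera calls.

### The job

The filter head at the left of the bench has just had its filter cube changed: lower the red clamp lever fully onto the cube, and only then swing the open cover down onto the head. With the cover down, turn the orange quarter-turn fastener until its slot lines up with the two white marks on the cover, so that its cross wing can enter the slot below, and press the cover fully home. Finish while still holding the cover pressed home with the gripper (a sprung plunger lifts it again as soon as it is let go, and I want to look for stray light before it is locked), and leave the other things on the bench where they are.

Things in the scene. Friction and masses are not known exactly. Their poses are not given: they have to be found in the camera images.
- filter_head: the filter head, an open white box fixed to the bench, 150 mm (its x) by 140 mm (its y), rim 85 mm high, walls 6 mm; origin on the bench under its centre. The cover is hinged along its +x side, the fastener sits at its -x side; z up. A filter cube stands in its middle under the clamp lever, its top 65 mm above the bench. Round ports stick out up to 26 mm from its two y sides, 23 to 67 mm above the bench.
- clamp_lever (a joint): angle (rad) of the clamp lever: 0 = fully down on the cube (its stop), grows as it is raised (starts between 0.35 and 0.6). It pivots about the head's y axis at x = +42 mm, z = 71 mm in the head's frame and points from there towards the head's -x side. It stays where it is left; 1 to 2 N on its pad move it
- lever_pad (a point): point on top of the lever's red thumb pad, 55 mm from the pivot; the pad is 34 mm long (from 34 to 68 mm from the pivot) and 15 mm wide. With the lever down this point lies 77.5 mm above the bench, 7.5 mm below the rim; x along the lever towards its pivot, y along the pivot pin, z out of its top face
- cover (a joint): angle (rad) of the cover: 0 = fully home on the seal, grows as it opens (starts between 1.65 and 1.9, leaning back past upright). A stiff friction hinge: it stays where it is left, about 2 N at its free edge moves it. Below about 0.085 the sprung plunger pushes it up (5 to 6 N at the fastener needed to press it home); while the fastener is not aligned its wing stops the cover at about 0.08
- cover_hinge (a point): middle of the cover's hinge line, 88.5 mm above the bench, at x = +70 mm in the head's frame; turns with the cover: y along the hinge, z out of the cover's outer (upper) face, -x from the hinge across the cover to its free edge
- panel: the cover plate, 144 mm from hinge to free edge, 138 mm wide, 4 mm thick; origin on the hinge line, axes as at cover_hinge; outer face 2.5 mm out along z. It carries the fastener
- panel_edge (a point): middle of the cover's free edge on its outer face, 146 mm from the hinge line; axes as at cover_hinge
- fastener (a joint): angle (rad) of the quarter-turn fastener about the cover's outward axis: 0 = slot in line with the two white marks, which lie on the line square to the hinge; positive = counter-clockwise seen from outside. Starts between 0.75 and 1.4, so it must be turned clockwise; the wing enters below about 0.2 either side of 0. It turns stiffly (about 0.05 N m) and stays where it is left
- fastener_bar (a point): in the middle of the fastener's orange thumb bar, 12.5 mm above the cover's outer face and 120 mm from the hinge line, on the turning axis. The bar is 30 mm long (along this frame's x, as its slot), 10 mm thick (along y) and stands 21 mm above the cover, on a 31 mm disc 2.6 mm high; z is the turning axis, out of the cover
- light_source: lamp supply, a fixed grey box behind the head to the left, 205 mm high, to be kept clear of; its front (with a knob) lies 128 mm towards -x from its origin, its sides 79 mm either way along y; origin on the bench
- slide_case: grey slide box, 76x98x36 mm, bystander; origin under its centre
- objective_canister: clear canister with a black screw lid, 45 mm across, 64 mm high, bystander; origin under its centre
- oil_bottle: small white bottle with a red cap, 24 mm across, 54 mm high, bystander; origin under its centre
- lens_booklet: white and blue lens tissue booklet, 65x100x6 mm, bystander; origin under its centre
- spare_objective: bare microscope objective standing on end, 30 mm across, 44 mm high, bystander; origin under its centre
- small_cap: black dust cap, 26 mm across, 11 mm high, bystander; origin under its centre
- wipe_pot: white screw-lid pot, 56 mm across, 75 mm high, bystander; origin under its centre

How it is judged:
On the way, in this order (a step that is already met when the one before it is completed fails the run):
1. the clamp lever is fully down while the cover is still open (value of joint clamp_lever below 0.1 rad and value of joint cover above 1 rad), for 0.2 s.
2. the cover is swung down onto the head (value of joint cover below 0.16 rad), for 0.2 s.
3. with the cover down, the fastener's slot is in line with the marks (value of joint fastener between -0.25 and 0.25 rad and value of joint cover below 0.16 rad), for 0.2 s.
At the end, for the whole second after the job is handed in: The gripper's fingers still press on the cover or its fastener (more than 2 N) and hold the cover home (within 0.018 rad, 2.5 mm at the free edge), with the fastener's slot within 0.25 rad of the marks and the clamp lever down (within 0.1 rad) (value of joint clamp_lever below 0.1 rad and value of joint cover below 0.018 rad and value of joint fastener between -0.25 and 0.25 rad and contact force between the fingers and panel above 2 N); the arm keeps its last pose, push and grip.
It fails at once if a bystander is pushed more than 30 mm from its place (distance of any of slide_case, objective_canister, oil_bottle, lens_booklet, spare_objective, small_cap, wipe_pot from where it was at the start of the episode above 0.03 m).
It also fails if it takes over 67 s, if anything falls off the work surface, if the arm or the gripper's body presses on something with over 40 N, if the wrist force passes 120 N, or if a joint passes its speed limit or range.

## Working session

There is one attempt and no reset: what is moved stays moved. The work goes in short steps, Python scripts to look and compute and a shell command to move; the robot and the scene stay as the last step left them, time stands still between calls to the robot, and variables do not carry over. Pictures are saved under pics/ and viewed, at most 10 in all, crops included, and the job is handed in when it is done.

```bash
mkdir -p pics; cat > h.py <<'E'
import numpy as np,cv2
from bench import ctrl
def cam(n):
    im,d=ctrl.get_image(n);p=ctrl.camera_params(n);return im,d,np.array(p["mtx"]),np.array(p["T"])
def pts(d,K,T):
    v,u=np.mgrid[:d.shape[0],:d.shape[1]]
    P=np.stack([(u-K[0,2])/K[0,0]*d,(v-K[1,2])/K[1,1]*d,d],-1)
    return P@T[:3,:3].T+T[:3,3]
def save(n,im): cv2.imwrite('pics/'+n+'.png',im[...,::-1])
E
python3 - <<'E'
from h import *
for n in("scene","top"):
    im,d,K,T=cam(n);save(n+'0',im);np.savez(n+'0',im=im,d=d,K=K,T=T);print(n,K.round(1).tolist(),T.round(3).tolist())
s=ctrl.get_state();print(s)
E
```

```text
scene [[412.5, 0.0, 260.0], [0.0, 412.5, 192.0], [0.0, 0.0, 1.0]] [[0.826, -0.235, 0.512, 0.031], [-0.563, -0.379, 0.734, -0.652], [0.022, -0.895, -0.446, 0.537], [0.0, 0.0, 0.0, 1.0]]
top [[362.7, 0.0, 262.1], [0.0, 362.7, 189.5], [0.0, 0.0, 1.0]] [[0.071, -0.972, 0.222, 0.291], [-0.997, -0.068, 0.019, 0.091], [-0.003, -0.223, -0.975, 1.182], [0.0, 0.0, 0.0, 1.0]]
{'time': 0.1, 'joint_positions': array([-1.10688775,  0.32175172, -0.070088  ,  1.45154207,  0.02257892,
        1.37077916, -0.05685871]), 'qd': array([-0.00049868, -0.00048396,  0.00011612, -0.00153704,  0.00059973,
       -0.0012118 , -0.00301026]), 'joint_torque': array([ 1.88829739e-05, -4.92571557e+01, -4.05425057e-01, -3.13398135e+01,
       -6.41048932e-02,  3.94559931e-02,  7.42536349e-05]), 'position': array([0.28244901, 0.58491384, 0.23557451]), 'tool_rot': array([-7.00443164e-01, -3.06219429e+00,  2.61532873e-03]), 'ft_force': array([ 0.93014687,  0.68801405, -0.07275084]), 'torque': array([-0.004635  ,  0.01341809,  0.02327268]), 'grip_force': 0.0, 'grip_width': 1.0000028189209087}
```

View pics/scene0.png

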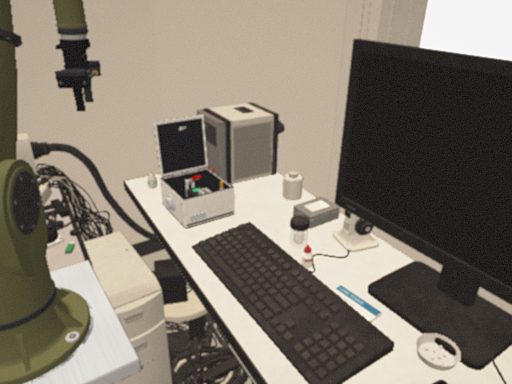

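View pics/top0.png

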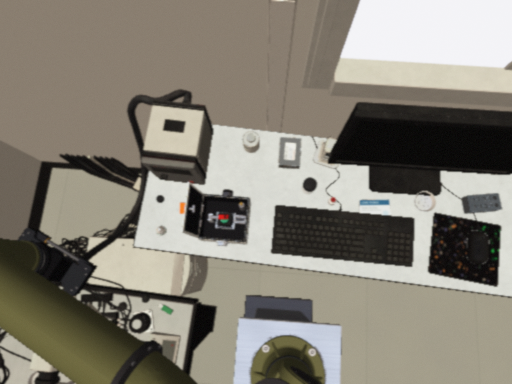

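The scene view shows the head at about (195,190) with its cover standing open on the far-left side. In the top view the head is at (220,218), with the red pad at (223,217), the orange fastener at (182,208) and the cover edge at (193,210). Next I'll measure these.

```bash
python3 - <<'E'
from h import *
for n,(x0,x1,y0,y1) in dict(top=(135,275,90,250),scene=(120,260,90,230)).items():
    z=np.load(n+'0.npz');im,d,K,T=z['im'],z['d'],z['K'],z['T'];P=pts(d,K,T)
    save(n+'crop',cv2.resize(im[y0:y1,x0:x1],None,fx=3.7 if n=='top' else 4,fy=3.7 if n=='top' else 4,interpolation=cv2.INTER_CUBIC)) 
    hs=cv2.cvtColor(im,cv2.COLOR_RGB2HSV)
    reg=np.zeros(d.shape,bool);reg[y0:y1,x0:x1]=1
    for c,m in dict(red=((hs[...,0]<6)|(hs[...,0]>172))&(hs[...,1]>150)&(hs[...,2]>80),orange=(hs[...,0]>6)&(hs[...,0]<18)&(hs[...,1]>150)&(hs[...,2]>120)).items():
        m=m&reg&(d>0);v,u=np.nonzero(m)
        if len(v): print(n,c,len(v),'px',u.mean().round(1),v.mean().round(1),'P med',np.median(P[m],0).round(4),P[m].min(0).round(3),P[m].max(0).round(3))
    m=reg&(abs(P[...,2]-.085)<.006)&(P[...,1]<.56)&(P[...,1]>.05)
    print(n,'rim',m.sum())
    q=P[m][:,:2].astype(np.float32)
    r=cv2.minAreaRect(q*1000);print(r)
    m=reg&(P[...,2]>.11)&(P[...,2]<.25)&(P[...,1]<.5)
    print('coverpts',m.sum(),P[m].min(0),P[m].max(0))
E
```

```text
top red 48 px 223.2 216.1 P med [0.4471 0.224  0.0999] [0.441 0.208 0.06 ] [0.461 0.242 0.113]
top orange 36 px 181.6 207.6 P med [0.4456 0.3253 0.2102] [0.435 0.32  0.204] [0.459 0.331 0.216]
top rim 675
((604.7225341796875, 323.1831970214844), (460.4784240722656, 457.9195861816406), 89.88674926757812)
coverpts 6254 [0.37825322 0.09338668 0.11000594] [0.83352766 0.4998705  0.23645829]
scene red 41 px 197.8 176.1 P med [0.4425 0.2159 0.1027] [0.436 0.208 0.048] [0.558 0.349 0.11 ]
scene rim 887
((495.4866943359375, 267.9985046386719), (336.94476318359375, 201.58126831054688), 39.952640533447266)
coverpts 4909 [0.37561495 0.20783321 0.11000676] [0.76372176 0.45957788 0.23553908]
```

View pics/topcrop.png

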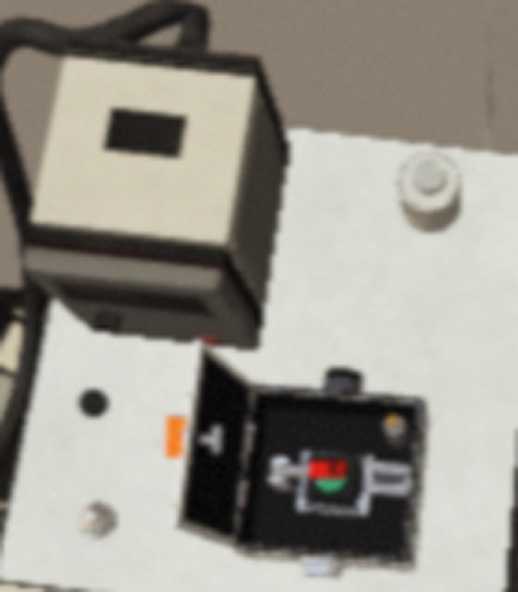

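```bash
python3 - <<'E'
from h import *
for n in('top','scene'):
    z=np.load(n+'0.npz');im,d,K,T=z['im'],z['d'],z['K'],z['T'];P=pts(d,K,T)
    box=(P[...,0]>.35)&(P[...,0]<.56)&(P[...,1]>.12)&(P[...,1]<.31)
    m=(box&(abs(P[...,2]-.084)<.006)&(im.min(-1)>90)).astype(np.uint8)
    k,l,s,c=cv2.connectedComponentsWithStats(m)
    i=1+s[1:,4].argmax();q=P[l==i]
    r=cv2.minAreaRect((q[:,:2]*1000).astype(np.float32));print(n,'rim',s[i],r,q[:,2].mean(), cv2.boxPoints(r).round(0).tolist())
    # cover plane
    b=(P[...,0]>.36)&(P[...,0]<.56)&(P[...,1]>.23)&(P[...,1]<.36)&(P[...,2]>.115)&(P[...,2]<.26)
    q=P[b];c=np.median(q,0)
    for _ in range(6):
        w=np.linalg.svd(q-c,full_matrices=False)[2][2];e=abs((q-c)@w);q2=q[e<max(.003,0)] if _>2 else q[e<np.percentile(e,85)]
        q=q2;c=q.mean(0)
    print('cover plane n',w.round(3),'c',c.round(4),len(q),'lo',q.min(0).round(3),'hi',q.max(0).round(3))
    print('angle from horizontal',np.degrees(np.arccos(abs(w[2]))))
    for zz in(.12,.16,.2,.22):
        s_=q[abs(q[:,2]-zz)<.006]
        if len(s_):print(zz,s_[s_[:,0].argmin()].round(4),s_[s_[:,0].argmax()].round(4))
E
```

```text
top rim [234 215  13   9  67] ((444.9026184082031, 173.692626953125), (25.220752716064453, 37.085506439208984), 4.142141819000244) 0.08084069145143538 [[431.0, 191.0], [434.0, 154.0], [459.0, 156.0], [456.0, 193.0]]
cover plane n [ 0.013  0.993 -0.114] c [0.4456 0.3016 0.1793] 486 lo [0.379 0.293 0.115] hi [0.515 0.309 0.236]
angle from horizontal 83.47421481483265
0.12 [0.3865 0.2958 0.1176] [0.5126 0.2945 0.1188]
0.16 [0.3824 0.3    0.1544] [0.5085 0.2983 0.1625]
0.2 [0.3803 0.3053 0.1964] [0.5143 0.3037 0.1986]
0.22 [0.38   0.3077 0.2229] [0.5147 0.3052 0.2198]
scene rim [160 166  75  37 561] ((443.2336120605469, 224.48985290527344), (154.9696502685547, 139.80609130859375), 89.4864273071289) 0.0839791278773436 [[373.0, 148.0], [512.0, 146.0], [514.0, 301.0], [374.0, 303.0]]
cover plane n [ 0.    -0.994  0.106] c [0.4423 0.3025 0.1764] 1488 lo [0.376 0.294 0.115] hi [0.515 0.311 0.236]
angle from horizontal 83.90246253035362
0.12 [0.3763 0.2978 0.124 ] [0.514  0.2973 0.121 ]
0.16 [0.3776 0.2991 0.1616] [0.5137 0.2999 0.1549]
0.2 [0.378  0.3055 0.194 ] [0.5135 0.3071 0.2034]
0.22 [0.3767 0.3081 0.2246] [0.5147 0.3082 0.2166]
```

Head: centre about (0.444, 0.2245), with head +x along world +y. Cover angle is about 1.68. I'll move above the lever with the fingers closed.

```bash
python3 -m inch '[[0,0,60,0,0,0],[0,0,120,0,0,0],[0,0,150,0,0,0],[25,-55,150,0,0,-10],[50,-110,150,0,0,-20],[75,-165,150,0,0,-30],[100,-220,150,0,0,-40],[125,-275,150,0,0,-50],[150,-330,150,0,0,-60],[161,-373,150,0,0,-64],[161,-373,150,0,0,-64],[161,-373,150,0,0,-64],[161,-373,100,0,0,-64],[161,-373,50,0,0,-64],[161,-373,0,0,0,-64],[161,-373,-40,0,0,-64],[161,-373,-65,0,0,-64],[161,-373,-65,0,0,-64],[161,-373,-65,0,0,-64]]' 0 30
python3 - <<'E'
from h import *
z=[cam(n) for n in('scene','top')]
a=cv2.resize(z[0][0][90:230,120:260],(480,480),interpolation=cv2.INTER_CUBIC);b=cv2.resize(z[1][0][170:260,150:270][:, :90],(480,480),interpolation=cv2.INTER_CUBIC)
save('lever1',cv2.resize(np.hstack([a,b]),(800,400)))
s=ctrl.get_state();print(s['joint_positions'].round(2))
# lamp extent
P=pts(z[1][1],z[1][2],z[1][3]);m=(P[...,2]>.17)&(P[...,2]<.215)&(P[...,0]>.5)&(P[...,0]<.9)&(P[...,1]>.2)&(P[...,1]<.5);q=P[m];print(np.percentile(q,[1,99],axis=0).round(3))
E
```

```text
time: 2.48
position: [0.4439, 0.2136, 0.1726]
tool_rot: [2.215, 2.228, 0.002]
ft_force: [-0.0, 0.1, 1.0]
grip_width: 0.007
grip_force: 0.0
[-0.76  0.02  0.27  1.93 -0.01  1.19 -0.49]
[[0.564 0.219 0.172]
 [0.832 0.482 0.212]]
```

View pics/lever1.png

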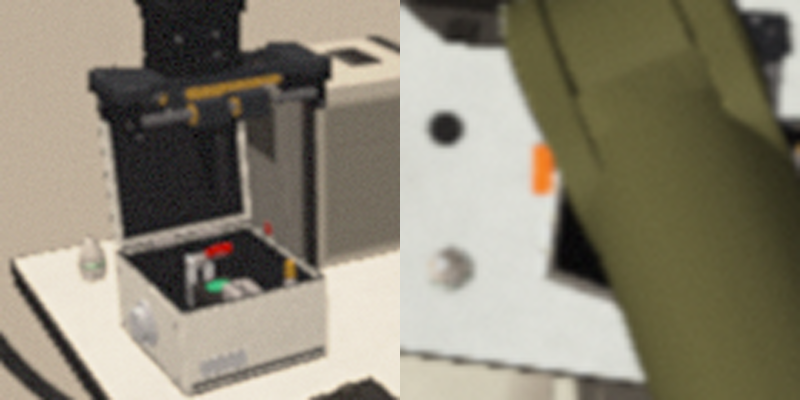

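The gripper hangs over the box, with the red lever at crop (220,248). The arm blocks the top view. I'll lower onto the pad.

```bash
python3 -m inch '[[0,-2,-20,0,0,0],[0,-2,-35,0,0,0],[0,-2,-45,0,0,0],[0,-2,-52,0,0,0],[0,-2,-59,0,0,0],[0,-2,-65,0,0,0],[0,-2,-70,0,0,0],[0,-2,-74,0,0,0],[0,-2,-78,0,0,0],[0,-2,-78,0,0,0]]'
```

```text
time: 3.82
position: [0.4433, 0.2105, 0.0932]
tool_rot: [-2.217, -2.226, 0.001]
ft_force: [-0.5, -0.5, -0.5]
grip_width: 0.005
grip_force: 0.0
```

```bash
python3 -m inch '[[0,0,-2,0,0,0],[0,0,-4,0,0,0],[0,0,-5,0,0,0],[0,0,-5,0,0,0]]'
```

```text
time: 4.32
position: [0.4439, 0.2106, 0.0917]
tool_rot: [-2.216, -2.225, -0.001]
ft_force: [-7.3, -3.9, 21.3]
grip_width: 0.003
grip_force: 10.8
```

Lever is on its stop (tip at 0.0777, 21 N). Next: up, over, and behind the cover.

```bash
python3 -m inch '[[0,0,50,0,0,0],[0,0,110,0,0,0],[0,0,170,0,0,0],[0,0,230,0,0,0],[0,0,270,0,0,0],[10,40,270,0,0,0],[20,90,270,0,0,0],[36,140,270,0,0,0],[36,145,270,0,0,0],[36,145,270,0,0,0],[36,145,220,0,0,0],[36,145,170,0,0,0],[36,145,140,0,0,0],[36,145,132,0,0,0],[36,145,132,0,0,0],[36,145,132,0,0,0]]'
python3 - <<'E'
from h import *
im,d,K,T=cam('scene');im2=cam('top')[0]
a=cv2.resize(im[90:230,120:260],(480,480),interpolation=cv2.INTER_CUBIC);b=cv2.resize(im2[170:260,150:240],(480,480),interpolation=cv2.INTER_CUBIC)
save('cover1',cv2.resize(np.hstack([a,b]),(800,400)))
P=pts(d,K,T);hs=cv2.cvtColor(im,cv2.COLOR_RGB2HSV)
m=((hs[...,0]<6)|(hs[...,0]>172))&(hs[...,1]>150)&(hs[...,2]>80)&(P[...,0]<.5)&(P[...,0]>.4)&(P[...,1]<.3)
print(m.sum(),np.median(P[m],0),P[m].min(0),P[m].max(0))
E
```

```text
time: 6.32
position: [0.4806, 0.3557, 0.2228]
tool_rot: [2.217, 2.225, 0.005]
ft_force: [0.8, -0.5, -0.5]
grip_width: 0.006
grip_force: 0.0
30 [0.44104456 0.21860932 0.0780494 ] [0.43646608 0.20289886 0.04055031] [0.485353   0.2964896  0.08057558]
```

View pics/cover1.png

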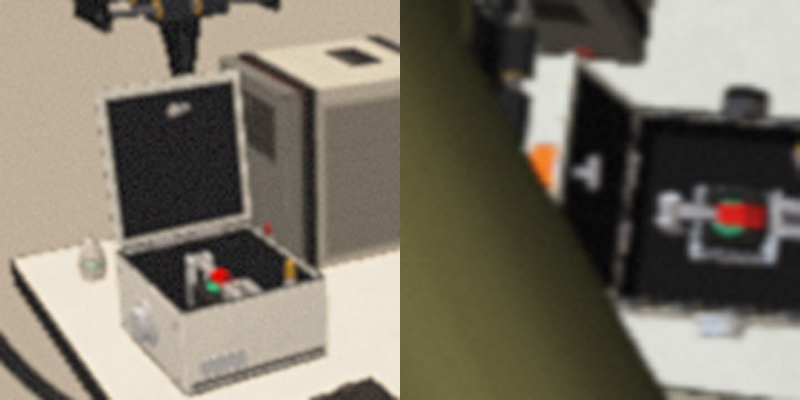

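Lever is down: the pad now measures z 0.078, shown at scene crop (218,275). The gripper is behind the cover at its lamp-side edge. Now I'll swing the cover.

```bash
python3 -m inch '[[0,-20,2,0,0,0],[0,-36,4,0,0,0],[0,-50,5,0,0,0],[0,-67,4,0,0,0],[0,-82,1,0,0,0],[0,-99,-4,0,0,0],[0,-113,-11,0,0,0],[0,-127,-20,0,0,0],[0,-139,-30,0,0,0],[0,-151,-43,0,0,0],[0,-159,-56,0,0,0],[0,-167,-71,0,0,0],[0,-172,-85,0,0,0],[0,-175,-96,0,0,0],[0,-175,-96,0,0,0]]'
```

```text
time: 8.3
position: [0.479, 0.18, 0.1235]
tool_rot: [-2.217, -2.225, 0.003]
ft_force: [-0.6, 0.2, 0.2]
grip_width: 0.005
grip_force: 0.0
```

```bash
python3 -m inch '[[0,-1,-4,0,0,0],[0,-1,-7,0,0,0],[0,-1,-10,0,0,0],[0,-1,-10,0,0,0]]'
```

```text
time: 8.8
position: [0.4799, 0.1796, 0.1152]
tool_rot: [2.217, 2.226, 0.001]
ft_force: [-0.5, -0.1, 3.0]
grip_width: 0.004
grip_force: 1.7
```

```bash
python3 -m inch '[[0,0,-2,0,0,0],[0,0,-3,0,0,0],[0,0,-3,0,0,0],[0,0,-3,0,0,0]]'; python3 -m inch '[[0,0,50,0,0,0],[-20,30,100,0,0,0],[-40,80,150,0,0,0],[-60,130,190,0,0,0],[-70,190,190,0,0,0],[-80,230,190,0,0,0],[-80,230,190,0,0,0]]'
python3 - <<'E'
from h import *
for n in('scene','top'):
    im,d,K,T=cam(n);np.savez(n+'2',im=im,d=d,K=K,T=T);P=pts(d,K,T)
    hs=cv2.cvtColor(im,cv2.COLOR_RGB2HSV)
    m=(hs[...,0]>5)&(hs[...,0]<19)&(hs[...,1]>140)&(hs[...,2]>110)&(P[...,0]>.4)&(P[...,0]<.49)&(P[...,1]>.12)&(P[...,1]<.23)&(d>0)
    q=P[m];print(n,m.sum(),q.min(0).round(3),q.max(0).round(3))
    t=q[q[:,2]>np.percentile(q[:,2],40)];print(np.median(t,0),cv2.minAreaRect((t[:,:2]*1000).astype(np.float32)))
    b=(P[...,0]>.38)&(P[...,0]<.51)&(P[...,1]>.16)&(P[...,1]<.285)&(P[...,2]<.11)&(P[...,2]>.08)
    A=np.c_[P[b][:,:2],np.ones(b.sum())];print('plane',np.linalg.lstsq(A,P[b][:,2],rcond=None)[0].round(4))
a=np.load('scene2.npz')['im'][130:230,140:260];b=np.load('top2.npz')['im'][170:260,180:270]
save('f1',np.hstack([cv2.resize(a,(430,400),interpolation=3),cv2.resize(b,(370,400),interpolation=3)]))
E
```

```text
time: 9.3
position: [0.48, 0.1796, 0.1144]
tool_rot: [-2.217, -2.226, -0.002]
ft_force: [-6.1, -2.8, 17.9]
grip_width: 0.005
grip_force: 9.2
time: 10.18
position: [0.3963, 0.4142, 0.3006]
tool_rot: [-2.206, -2.234, 0.001]
ft_force: [0.7, -0.7, -0.2]
grip_width: 0.004
grip_force: 0.0
scene 101 [0.428 0.167 0.084] [0.49  0.222 0.124]
[0.44163599 0.17382894 0.11847718] ((442.29010009765625, 175.10614013671875), (9.878378868103027, 27.556020736694336), 72.83853149414062)
plane [-0.0138 -0.0539  0.1159]
top 46 [0.43  0.169 0.099] [0.46  0.187 0.124]
[0.44452849 0.17644699 0.12061029] ((444.79132080078125, 176.70452880859375), (9.627964973449707, 27.785715103149414), 74.02035522460938)
plane [-0.0022 -0.0868  0.1171]
```

View pics/f1.png

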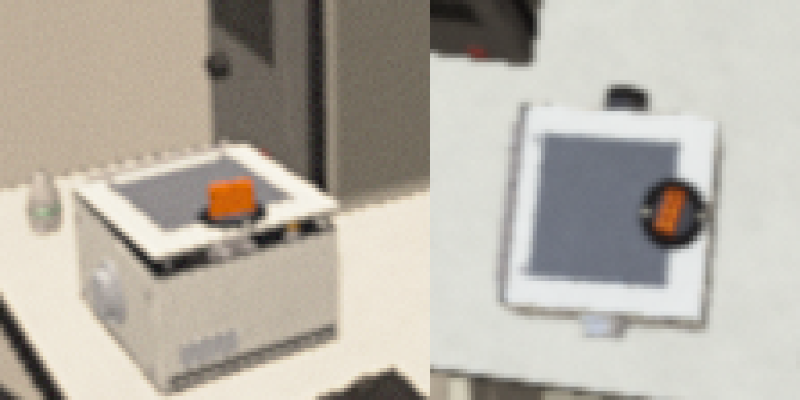

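Cover is down at about 0.087 rad. The fastener sits at about (0.444, 0.176), crop (672,212), with the bar's normal at azimuth 73.5°, so the fastener reads about 1.28. I'll work out the turns and go above it.

```bash
python3 - <<'E'
from scipy.spatial.transform import Rotation as R
t=R.from_rotvec([-5,0,0],degrees=True)
for a in(73,):print(a,(t*R.from_euler('z',a,degrees=True)).as_rotvec(degrees=True).round(1))
E
python3 -m inch '[[10,-40,0,0,0,10],[20,-85,0,0,0,20],[30,-135,-10,0,0,30],[40,-185,-30,0,0,40],[44,-234,-60,0,0,50],[44,-234,-100,0,0,60],[44,-234,-130,0,0,70],[44,-234,-130,-4.7,3.4,73],[44,-234,-130,-4.7,3.4,73],[44,-234,-130,-4.7,3.4,73],[44,-234,-130,-4.7,3.4,73]]' 40 20
python3 - <<'E'
from h import *
from scipy.spatial.transform import Rotation as R
s=ctrl.get_state();M=R.from_rotvec(s['tool_rot']).as_matrix();print(M.round(3));print(s['joint_positions'].round(2),s['position'].round(4))
E
```

```text
73 [-4.3  3.2 73. ]
time: 11.65
position: [0.4441, 0.1744, 0.1721]
tool_rot: [0.457, 3.089, -0.144]
ft_force: [-0.4, -0.4, 0.2]
grip_width: 0.461
grip_force: 0.0
[[-0.957  0.29   0.002]
 [ 0.288  0.953 -0.093]
 [-0.029 -0.088 -0.996]]
[-0.74  0.02  0.25  1.93  0.08  1.23  0.76] [0.4441 0.1744 0.1721]
```

```bash
python3 -m inch '[[0,2,-15,0,0,0],[0,2,-27,0,0,0],[0,2,-36,0,0,0],[0,2,-44,0,0,0],[0,2,-50,0,0,0],[0,2,-50,0,0,0],[0,2,-50,0,0,0]]'
```

```text
time: 12.52
position: [0.4439, 0.1775, 0.1218]
tool_rot: [0.454, 3.09, -0.145]
ft_force: [0.6, 0.1, 0.2]
grip_width: 0.464
grip_force: 0.0
```

```bash
python3 -m inch '[[0,0,0,0,0,0],[0,0,0,0,0,0],[0,0,0,0,0,0],[0,0,0,0,0,0],[0,0,0,0,0,0]]' 0 20; python3 -m inch '[[0,0,0,0,0,0],[0,0,0,0,0,0]]'
python3 - <<'E'
from scipy.spatial.transform import Rotation as R
import numpy as np
# turns about the tilted axis
n=R.from_rotvec([-5,0,0],degrees=True).apply([0,0,1])
for a in(8,16,24,32,40,48,56,64,73):print(a,(-a*n).round(1))
E
```

```text
time: 13.15
position: [0.4438, 0.1778, 0.1217]
tool_rot: [0.453, 3.09, -0.145]
ft_force: [-0.1, 1.1, -0.5]
grip_width: 0.112
grip_force: 19.8
time: 13.4
position: [0.4438, 0.1778, 0.1217]
tool_rot: [0.453, 3.09, -0.145]
ft_force: [-0.1, 1.3, -0.6]
grip_width: 0.112
grip_force: 19.8
8 [-0.  -0.7 -8. ]
16 [ -0.   -1.4 -15.9]
24 [ -0.   -2.1 -23.9]
32 [ -0.   -2.8 -31.9]
40 [ -0.   -3.5 -39.8]
48 [ -0.   -4.2 -47.8]
56 [ -0.   -4.9 -55.8]
64 [ -0.   -5.6 -63.8]
73 [ -0.   -6.4 -72.7]
```

Bar gripped (9.7 mm). Now I'll turn it.

```bash
python3 -m inch '[[0,0,0,0,-0.7,-8],[0,0,0,0,-1.4,-16],[0,0,0,0,-2.1,-24],[0,0,0,0,-2.8,-32],[0,0,0,0,-3.5,-40],[0,0,0,0,-4.2,-48],[0,0,0,0,-4.9,-56],[0,0,0,0,-5.6,-64],[0,0,0,0,-6.4,-73],[0,0,0,0,-6.4,-73],[0,0,0,0,-6.4,-73]]' 0 35
python3 - <<'E'
from h import *
from scipy.spatial.transform import Rotation as R
s=ctrl.get_state();M=R.from_rotvec(s['tool_rot']).as_matrix();print(M.round(3),s['torque'])
E
```

```text
time: 14.78
position: [0.445, 0.1787, 0.1218]
tool_rot: [2.178, 2.178, -0.099]
ft_force: [4.4, 4.1, -2.9]
grip_width: 0.109
grip_force: 34.8
[[-0.     1.    -0.003]
 [ 0.996 -0.    -0.088]
 [-0.088 -0.003 -0.996]] [ 1.01390854 -0.87820707  0.04749634]
```

```bash
python3 -m inch '[[0,-0.5,-3,1.2,0,0],[0,-1,-6,2.5,0,0],[0,-1.5,-8,3.8,0,0],[0,-2,-10,5,0,0],[0,-2,-11,5,0,0],[0,-2,-11,5,0,0],[0,-2,-11,5,0,0]]'
python3 - <<'E'
from h import *
im,d,K,T=cam('scene');P=pts(d,K,T)
b=(P[...,0]>.38)&(P[...,0]<.51)&(P[...,1]>.152)&(P[...,1]<.285)&(P[...,2]<.105)&(P[...,2]>.08)&(im.min(-1)>150)
A=np.c_[P[b][:,:2],np.ones(b.sum())];print('plane',b.sum(),np.linalg.lstsq(A,P[b][:,2],rcond=None)[0].round(4))
save('p1',cv2.resize(im[110:230,140:260],(600,600),interpolation=3))
E
```

```text
time: 15.65
position: [0.445, 0.1762, 0.1116]
tool_rot: [-2.22, -2.22, 0.004]
ft_force: [3.4, 4.2, 1.8]
grip_width: 0.112
grip_force: 34.9
plane 457 [0.0064 0.0149 0.086 ]
```

View pics/p1.png

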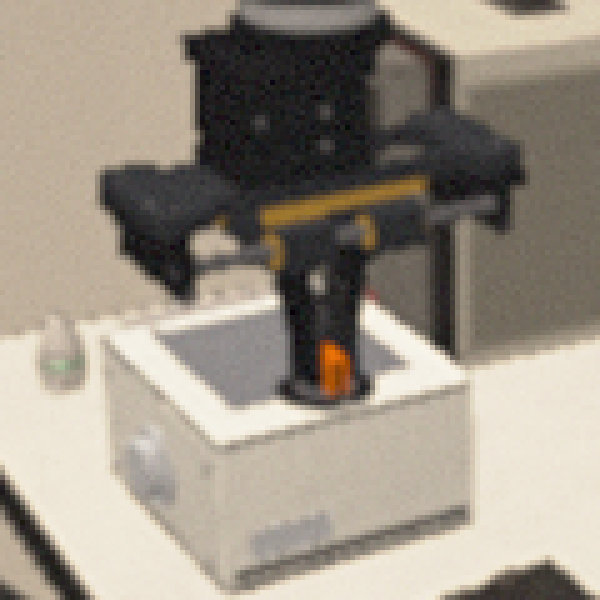

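The cover lies flat on the head with the fingers on the orange bar at crop (335,370), in line. I'll press more firmly.

```bash
python3 -m inch '[[0,0,-1,0,0,0],[0,0,-2,0,0,0],[0,0,-3,0,0,0],[0,0,-3,0,0,0],[0,0,-3,0,0,0]]'
```

```text
time: 16.32
position: [0.4452, 0.1763, 0.1113]
tool_rot: [-2.22, -2.219, 0.003]
ft_force: [-3.2, 0.9, 23.0]
grip_width: 0.112
grip_force: 34.9
```

Hard stop: 23 N for 0.3 mm of travel. I'll verify it holds, check the fastener angle and the bystanders, then hand in.

```bash
python3 -m inch '[[0,0,0,0,0,0],[0,0,0,0,0,0],[0,0,0,0,0,0],[0,0,0,0,0,0]]'
python3 - <<'E'
from h import *
im,d,K,T=cam('scene');P=pts(d,K,T)
b=(P[...,0]>.38)&(P[...,0]<.51)&(P[...,1]>.152)&(P[...,1]<.285)&(P[...,2]<.105)&(P[...,2]>.08)&(im.min(-1)>150)
A=np.c_[P[b][:,:2],np.ones(b.sum())];print('plane',b.sum(),np.linalg.lstsq(A,P[b][:,2],rcond=None)[0].round(4))
e=b&(P[...,1]<.165);h=b&(P[...,1]>.26);print('edge z',np.median(P[e][:,2]),'hinge z',np.median(P[h][:,2]))
hs=cv2.cvtColor(im,cv2.COLOR_RGB2HSV)
m=(hs[...,0]>5)&(hs[...,0]<19)&(hs[...,1]>140)&(hs[...,2]>110)&(P[...,0]>.42)&(P[...,0]<.47)&(P[...,1]>.14)&(P[...,1]<.21)&(P[...,2]<.12)
print(P[m].min(0),P[m].max(0))
a=np.load('scene0.npz')['im'].astype(int);D=abs(a-im).max(-1);D[:,:270]=0;print('changed px right side',(D>60).sum())
E
```

```text
time: 16.82
position: [0.4452, 0.1762, 0.1113]
tool_rot: [-2.22, -2.219, 0.003]
ft_force: [-3.8, 0.2, 21.5]
grip_width: 0.111
grip_force: 34.9
plane 449 [0.0016 0.0126 0.0885]
edge z 0.0917753765164831 hinge z 0.09240444331845571
[0.43676642 0.15660696 0.09256113] [0.45069534 0.18213459 0.1185209 ]
changed px right side 0
```

```bash
python3 -c "
from bench import ctrl
print(ctrl.close_job())"
```

```text
the job is handed in; nothing more can be done
None
```

The job is handed in: the clamp lever is down, the cover is closed, the fastener is lined up with the white marks, and the gripper is still pressing the cover home with about 21 N; the last images showed no change on the bystander side of the bench, but no verdict was returned.

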